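# Probe two spots on a casting and stand the probe in its cup tip up

### The job

Take the green pencil probe from its rest and, holding it roughly upright with the tip down, touch its brass tip for about half a second on the red spot of the clamped casting and then on the yellow spot. Then stand the probe in the blue cup the other way up, its tail end down on the cup's floor and its tip in the air, laying it down and taking hold of it afresh as needed. Press only lightly, never drop it, and leave the bottle and the two loose castings where they are.

Things in the scene. Friction and masses are not known exactly. Their poses are not given: they have to be found in the camera images.
- probe: Pencil probe, 200 mm long, about 0.12 kg. Origin on its axis half way along; its x axis points to the tip. Green square handle 22 x 22 mm with rounded edges from x = -100 mm (tail, black bands) to x = +50 mm, then a black collar of 16 mm diameter to x = +62 mm and a steel nose of 10 mm diameter with a round brass tip ending at x = +100 mm. It starts lying level in the rest.
- probe_tip (a point): The end of the probe's brass tip (100 mm from the probe's origin).
- probe_tail (a point): The centre of the probe's flat tail end (100 mm from the probe's origin, the other way).
- rest: Fixed probe rest: green base plate 130 x 70 x 8 mm with two dark steel saddles, 14 mm thick, centred at x = -38 and +38 mm (62 mm clear between them for the fingers). Origin under its centre on the bench; the probe lies along its x axis, tip towards +x. Saddle floors are 40 mm above the bench and 34 mm wide between side lips 9 mm high; the lying probe's axis is 51 mm above the bench.
- casting: Round aluminium flanged casting, 150 mm across, fixed in a green plate 130 x 130 x 12 mm. Origin under its centre on the bench, z up. Its flat flange face is 30 mm above the bench; a central hub of 56 mm diameter rises to 42 mm, with a clamp piece 34 x 10 mm up to 54 mm.
- red_spot (a point): Centre of the red spot, 16 mm in diameter, painted on the casting's flange face, 54 mm from the casting's centre, 30 mm above the bench.
- yellow_spot (a point): Centre of the yellow spot, 16 mm in diameter, painted on the casting's flange face, 54 mm from the casting's centre, 30 mm above the bench.
- cup: Fixed upright blue holder cup on a dark round foot of 84 mm diameter, 6 mm thick. Origin under its centre on the bench, z up. Cup 46 mm outside and 38 mm inside diameter, rim 72 mm above the bench, inner floor 12 mm above the bench (60 mm deep).
- cup_rim (a point): Centre of the cup's mouth, 72 mm above the bench.
- cup_floor (a point): Centre of the cup's inner floor, 12 mm above the bench.
- gel_bottle: Bystander: white bottle with blue cap, 44 mm diameter, 110 mm high, standing loose. Origin under its centre.
- cap_casting: Bystander: loose round aluminium casting with a hub, 80 mm across, 30 mm high. Origin under its centre.
- ring_casting: Bystander: loose aluminium ring, 72 mm outside, 44 mm inside diameter, 22 mm high. Origin under its centre.
Things that resemble listed ones, but are neither listed nor needed, are in the scene too. Leave any pink or white look-alike of the probe alone. What is shaped like the casting but orange is not meant.

How it is judged:
By the outcome, as a careful person would: the job done as asked, in the order asked, and still so for the second after the job is handed in, with the robot touching nothing.
It also fails if it takes over 64 s, if anything falls off the work surface, if the arm or the gripper's body presses on something with over 40 N, if the wrist force passes 120 N, or if a joint passes its speed limit or range.

### The arm

A 6-joint arm with a two-finger parallel gripper is mounted at the origin on the work surface. World frame = base frame: x ahead of the robot, y to its left, z up, the work surface at z = 0. Lengths are in m, angles in rad, forces in N, time in s.
With the tool pointing down it reaches from about 0.425 to 0.925 m from the base axis. Payload 12.5 kg.
Tool frame: the origin (TCP) lies midway between the tips of the shut fingers; the grasp point (between the pads) lies 19 mm behind it; z points along the fingers, y is the line along which they close (so a half turn about z gives the same grasp; the last joint's range is limited). The gripper opens to 85 mm and grips with 20 to 120 N. Pads are 22 mm wide; open, the fingers measure 114 mm over their backs; the gripper's body (76 mm by 85 mm) begins 54 mm behind the grasp point. The pads swing forward as they close: fully open they stand 13 mm farther back than shut.
Start: joints at [-1.455, 0.491, 1.559, -0, 1.092, -0.106], TCP at [0.138, -0.61, 0.207] pointing down, gripper open.
Joint ranges: [-3.1, 3.1], [-0.84, 2.19], [0.05, 2.79], [-1.13, 4.28], [0.06, 2.93], [-2.69, 2.69]. Speed limits (rad/s): [2.22, 2.22, 2.79, 3.14, 3.14, 3.14].

### API

Orientations are given as a rotation vector (axis times angle).
In Python, from bench import get_state, grab_frame, camera_model, sign_off gives the robot as it stands.
- The arm moves only by the tool move_arm, never from a script. Its argument "plan" is a list of rows, each an object of numbers: "dx", "dy", "dz": the shift along the tool's x, y, z in mm; "rx", "ry", "rz": the turn, a rotation vector about the tool's x, y, z in degrees; "hand": the opening, from -1 (shut) to 1 (fully open). A call has 1 to 12 rows; each row is the pose to reach, as a shift and turn from the pose commanded when the call began, along the tool's axes at that moment; what a row does not reach only later rows make up. A row lasts 1/12 s, in which the tool goes at most 41.7 mm and 7.16 degrees, less where a joint would pass 70% of its speed; a pose out of reach is approached as far as the arm can. A call with a gripper value outside its range is refused whole. The fingers move at their own pace and stop on an object; the grip force is fixed at half the most. Time passes only in rows, so rows that repeat a pose let the fingers close. It gives the time, the measured TCP pose, the force, the opening and the grip force at its end, in the units of the state.
- get_state(): the state, without advancing time (a new reading comes with each control period).
- grab_frame(name): name is "side" or "top" or "wrist"; returns the picture (400x640x3 uint8, blue, green, red); there is no depth.
- camera_model(name): a dict with "fovy" (degrees; the focal length in pixels is half the picture's height over the tangent of half this angle, whatever the lens; pixels are square), "cx", "cy" (the principal point, pixels), "k1" (the pictures are not rectified: a ray, as slopes to the right and down, at radius r is drawn at 1 + k1 r^2 times it, then the intrinsics apply), "origin" and "attitude" of the camera in the world. Camera axes: x right, y down, z forward; pixel columns grow to the right and rows downward; lengths in m; the calibration is good to about 2 mm. A picture is of the moment at which its call begins: read the wrist's pose just before it. camera_model takes no time and is no camera call; for the wrist camera it gives the pose at the moment of the call.
- sign_off(): hands the job in; it is judged then, once.
The state is a dict: "t": time; "qpos": joint angles; "joint_vel": joint speeds; "tau": joint torques, N m; "tcp_pos": TCP position; "eef_rot": TCP orientation; "force": force on the tool from outside, world axes, zero at the start; "ft_torque": the same for the moment, N m; "finger_gap": finger opening in m; "finger_force": force on a finger pad.
Only numpy, scipy, OpenCV 4.12 (cv2) and the standard library are available. Lean on these libraries where they do the work, as an engineer would, in place of code of your own. Each camera call takes 0.05 s, during which the arm holds its last target. There are 200 camera calls.

## Working session

There is one attempt and no reset: what is moved stays moved. The work goes in short steps, Python scripts to look and compute and a tool call to move; the robot and the scene stay as the last step left them, time stands still between calls to the robot, and variables do not carry over. Pictures are saved under pics/ and viewed, at most 13 in all, crops included, and the job is handed in when it is done.

Besides the shell and the picture viewer there is one more tool, called after "Request:" as name(argument=value, ...) on one line, values as JSON. move_arm: Moves the arm, as the interface text tells. Its arguments: {"type":"object","properties":{"plan":{"type":"array","items":{"type":"object","properties":{"dx":{"type":"number"},"dy":{"type":"number"},"dz":{"type":"number"},"rx":{"type":"number"},"ry":{"type":"number"},"rz":{"type":"number"},"hand":{"type":"number"}}}}},"required":["plan"]}

```bash
mkdir -p pics; ls; cat > h.py <<'E'
import numpy as np, cv2
from scipy.spatial.transform import Rotation as R
from bench import *
def att(m):
    a=np.array(m["attitude"],float)
    if a.shape==(3,3): return a
    return R.from_rotvec(a).as_matrix() if a.size==3 else None
def K(m):
    f=200/np.tan(np.radians(m["fovy"])/2); return f
def ray(m,uv):
    f=K(m); d=np.array([(uv[0]-m["cx"])/f,(uv[1]-m["cy"])/f]); s=d.copy()
    for _ in range(30): s=d/(1+m["k1"]*(s@s))
    v=att(m)@np.array([s[0],s[1],1.]); return np.array(m["origin"]),v/np.linalg.norm(v)
def plane(m,uv,z):
    o,v=ray(m,uv); return o+v*(z-o[2])/v[2]
def proj(m,p):
    c=att(m).T@(np.array(p)-np.array(m["origin"])); s=c[:2]/c[2]; s=s*(1+m["k1"]*(s@s)); return s*K(m)+[m["cx"],m["cy"]]
E
python3 - <<'E'
from h import *
s=get_state();print({k:np.round(v,4) for k,v in s.items()})
for n in("top","side","wrist"):
    print(n,camera_model(n)); cv2.imwrite(f"pics/{n}0.png",grab_frame(n))
E
```

```text
pics
{'t': np.float64(0.0), 'qpos': array([-1.4546,  0.4916,  1.5595, -0.    ,  1.0917, -0.1056]), 'joint_vel': array([-0.0009,  0.0019,  0.0007,  0.0014,  0.0006, -0.0017]), 'tau': array([-3.60000e-03, -6.18470e+01, -2.61595e+01, -2.00000e-04,
        4.10000e-03,  0.00000e+00]), 'tcp_pos': array([ 0.1375, -0.6094,  0.2062]), 'eef_rot': array([-3.1212, -0.3475,  0.    ]), 'force': array([-0.5584,  0.1024, -0.4006]), 'ft_torque': array([ 0.0248,  0.0343, -0.0079]), 'finger_force': np.float64(0.0), 'finger_gap': np.float64(0.0854)}
top {'fovy': 56.560000520973205, 'cx': 316.5212380672768, 'cy': 203.07334675235032, 'k1': -0.07742706582129524, 'origin': array([0.42976471, 0.01864941, 0.91080175]), 'attitude': array([-2.16658685,  2.15162473, -0.11718244])}
side {'fovy': 42.26807031309787, 'cx': 318.5921566281282, 'cy': 205.49874932374868, 'k1': -0.15279144902517486, 'origin': array([0.50467517, 1.21230439, 0.91198572]), 'attitude': array([-0.07268666,  2.77926612, -1.45573718])}
wrist {'fovy': 67.01060279690836, 'cx': 319.33270825740516, 'cy': 199.6188135095166, 'k1': -0.019078649879578403, 'origin': array([ 0.20888235, -0.59307776,  0.37454595]), 'attitude': array([ 2.26781832, -1.8117297 , -0.26732545])}
```

View pics/top0.png

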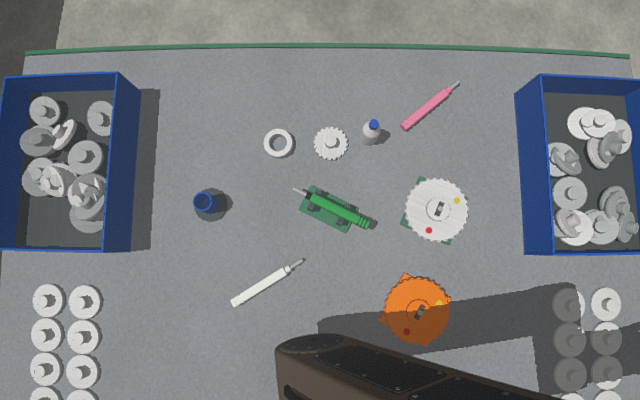

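View pics/side0.png

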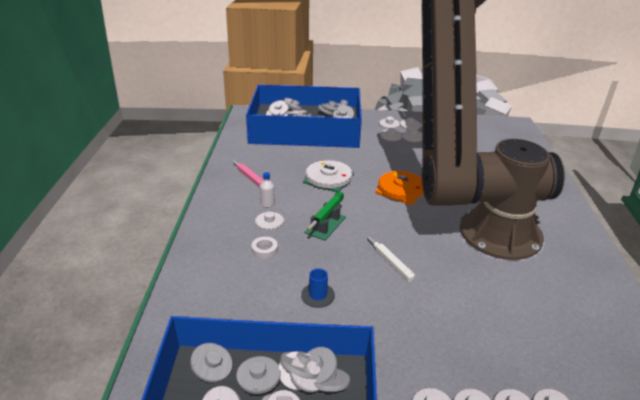

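The top view shows the green probe with its tip near (295,190) and tail near (370,225). The casting is at (436,209), the red spot at (429,230), the yellow spot at (457,200) and the cup at (207,202). The side view agrees, with the probe at (325,212) and the cup at (318,285). The arm blocks none of them.

```bash
cat > m.py <<'E'
from h import *
T=camera_model("top");S=camera_model("side")
t=cv2.imread("pics/top0.png");s=cv2.imread("pics/side0.png")
def mask(im,lo,hi,box):
    h=cv2.cvtColor(im,cv2.COLOR_BGR2HSV);m=cv2.inRange(h,lo,hi);b=np.zeros_like(m);x0,y0,x1,y1=box;b[y0:y1,x0:x1]=1
    m=m*b; ys,xs=np.nonzero(m); return m,np.c_[xs,ys].astype(float)
def tri(a,b):
    (o1,v1),(o2,v2)=ray(T,a),ray(S,b);A=np.c_[v1,-v2];k=np.linalg.lstsq(A,o2-o1,rcond=None)[0]
    p,q=o1+k[0]*v1,o2+k[1]*v2;return (p+q)/2,np.linalg.norm(p-q)
for n,lo,hi,bt,bs in(("red",(0,150,90),(8,255,255),(400,175,470,245),(300,155,357,190)),("yel",(20,140,120),(33,255,255),(400,175,470,245),(300,155,357,190))):
    a=mask(t,lo,hi,bt)[1];b=mask(s,lo,hi,bs)[1]
    print(n,len(a),len(b),a.mean(0),plane(T,a.mean(0),.03),plane(S,b.mean(0),.03),tri(a.mean(0),b.mean(0)))
# cup blue
a=mask(t,(100,120,30),(130,255,255),(180,180,235,225))[1];b=mask(s,(100,120,30),(130,255,255),(295,260,345,310))[1]
for p in(a,b):print("cup",len(p),p.min(0),p.max(0))
# probe
m,a=mask(t,(50,150,60),(75,255,255),(285,170,385,240))
c=max(cv2.findContours(m,0,2)[0],key=cv2.contourArea);print("probe",cv2.minAreaRect(c))
bx=cv2.boxPoints(cv2.minAreaRect(c));print(bx)
for q in bx:print(plane(T,q,.062))
cv2.imwrite("pics/z.png",np.vstack([cv2.resize(t[165:255,180:390],None,fx=3.5,fy=3.5,interpolation=2),cv2.resize(s[185:310,255:390],None,fx=735/135,fy=280/125,interpolation=2)]))
E
python3 m.py
```

```text
red 22 2 [428.68181818 229.86363636] [ 0.46905336 -0.2425016   0.03      ] [ 0.46843678 -0.24068915  0.03      ] (array([ 0.46874633, -0.24284963,  0.02872554]), np.float64(0.0007286160759953539))
yel 22 2 [456.68181818 200.13636364] [ 0.54079383 -0.31279088  0.03      ] [ 0.54002651 -0.31391856  0.03      ] (array([ 0.5403296 , -0.31239518,  0.03094359]), np.float64(0.0006866810440521698))
cup 246 [193. 192.] [218. 212.]
cup 530 [309. 269.] [327. 300.]
probe ((320.0, 198.0), (0.0, 0.0), 0.0)
[[320. 198.]
 [320. 198.]
 [320. 198.]
 [320. 198.]]
[0.53956684 0.01663796 0.062     ]
[0.53956684 0.01663796 0.062     ]
[0.53956684 0.01663796 0.062     ]
[0.53956684 0.01663796 0.062     ]
```

View pics/z.png

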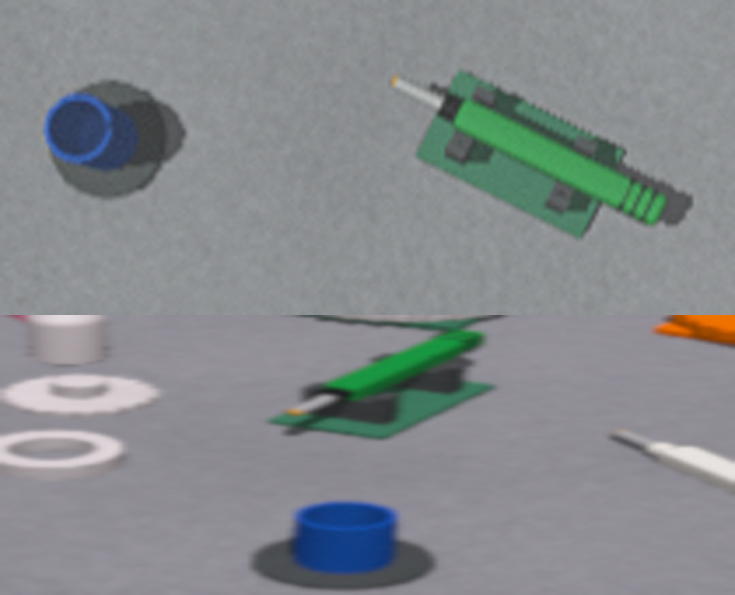

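The crop shows the probe tip at top (292.3,187.3) and side (308.5,227.4). The cup's rim centre is at top (202.3,201.6) and side (318.6,275.6).

```bash
cat >> m.py <<'E'
print("-----")
g=t.astype(int);m=((g[:,:,1]-g[:,:,2]>75)).astype(np.uint8)*255;m[:165]=0;m[240:]=0;m[:,:285]=0;m[:,390:]=0
ys,xs=np.nonzero(m);P=np.c_[xs,ys].astype(np.float32);r=cv2.minAreaRect(P);print(len(P),r)
W=np.array([plane(T,q,.060) for q in P])[:,:2]
u=np.linalg.svd(W-W.mean(0),full_matrices=False)[2][0];u*=np.sign(u[1]);k=(W-W.mean(0))@u
print("handle mean",W.mean(0),"dir",u,np.degrees(np.arctan2(u[1],u[0])),"len",np.ptp(k),"ends",W.mean(0)+u*k.max(),W.mean(0)+u*k.min())
tip=tri((292.3,187.3),(308.5,227.4));print("tip",tip,plane(T,(292.3,187.3),.051))
print("cup",tri((202.3,201.6),(318.6,275.6)),plane(T,(202.3,201.6),.072),plane(S,(318.6,275.6),.072))
E
python3 m.py|sed '1,/-----/d'
```

```text
443 ((339.300048828125, 210.90003967285156), (63.05711364746094, 7.602630138397217), 26.56505012512207)
handle mean [ 0.51333765 -0.02279155] dir [0.43998375 0.89800573] 63.897155514846695 len 0.14491796224370768 ends [0.54268987 0.03711627] [ 0.47892833 -0.09302089]
tip (array([0.5650362 , 0.08146541, 0.05350671]), np.float64(0.0007999806168244108)) [0.56583708 0.08162837 0.051     ]
cup (array([0.52863504, 0.28835877, 0.06626384]), np.float64(0.0006397809531603812)) [0.52828271 0.28651668 0.072     ] [0.52815607 0.29467902 0.072     ]
```

```bash
cat >> h.py <<'E'
def down(yaw):  # tool pointing down, tool x at yaw (deg)
    return R.from_euler('z',yaw,degrees=True)*R.from_rotvec([np.pi,0,0])
def go(p,Rt,s=None):
    s=s or get_state(); R0=R.from_rotvec(s["eef_rot"]); d=R0.inv().apply(np.array(p)-s["tcp_pos"])*1000
    print("d",np.round(d,1),"r",np.round((R0.inv()*Rt).as_rotvec(degrees=True),1),"|d|",round(np.linalg.norm(d)))
def log():
    import json;s=get_state();open("log.jsonl","a").write(json.dumps({k:np.array(v).tolist() for k,v in s.items()})+"\n");return s
E
python3 - <<'E'
from h import *
log(); go((.521,-.008,.19),down(63.9))
E
```

```text
d [ 506.4 -502.4   16.8] r [ -0.   -0.  -51.2] |d| 714
```

Request:
move_arm(plan=[{"dx": 506, "dy": -502, "dz": 17, "rz": -51.2, "hand": 1}, {"dx": 506, "dy": -502, "dz": 17, "rz": -51.2, "hand": 1}, {"dx": 506, "dy": -502, "dz": 17, "rz": -51.2, "hand": 1}, {"dx": 506, "dy": -502, "dz": 17, "rz": -51.2, "hand": 1}, {"dx": 506, "dy": -502, "dz": 17, "rz": -51.2, "hand": 1}, {"dx": 506, "dy": -502, "dz": 17, "rz": -51.2, "hand": 1}, {"dx": 506, "dy": -502, "dz": 17, "rz": -51.2, "hand": 1}, {"dx": 506, "dy": -502, "dz": 17, "rz": -51.2, "hand": 1}, {"dx": 506, "dy": -502, "dz": 17, "rz": -51.2, "hand": 1}, {"dx": 506, "dy": -502, "dz": 17, "rz": -51.2, "hand": 1}, {"dx": 506, "dy": -502, "dz": 17, "rz": -51.2, "hand": 1}, {"dx": 506, "dy": -502, "dz": 17, "rz": -51.2, "hand": 1}])

```text
invalid input at $.plan[0]: expected keys dx, dy, dz, rx, ry, rz, hand
```

```bash
python3 - <<'E'
from h import *
s=log(); print(s["t"],s["tcp_pos"],s["qpos"]); go((.521,-.008,.19),down(63.9))
E
```

```text
0.15 [ 0.13747703 -0.60950562  0.20636502] [-1.45462321e+00  4.91418259e-01  1.55930579e+00  5.50133279e-06
  1.09170356e+00 -1.05597390e-01]
d [ 506.4 -502.4   16.8] r [ -0.   -0.  -51.2] |d| 714
```

Request:
move_arm(plan=[{"dx": 506, "dy": -502, "dz": 17, "rx": 0, "ry": 0, "rz": -51.2, "hand": 1}, {"dx": 506, "dy": -502, "dz": 17, "rx": 0, "ry": 0, "rz": -51.2, "hand": 1}, {"dx": 506, "dy": -502, "dz": 17, "rx": 0, "ry": 0, "rz": -51.2, "hand": 1}, {"dx": 506, "dy": -502, "dz": 17, "rx": 0, "ry": 0, "rz": -51.2, "hand": 1}, {"dx": 506, "dy": -502, "dz": 17, "rx": 0, "ry": 0, "rz": -51.2, "hand": 1}, {"dx": 506, "dy": -502, "dz": 17, "rx": 0, "ry": 0, "rz": -51.2, "hand": 1}, {"dx": 506, "dy": -502, "dz": 17, "rx": 0, "ry": 0, "rz": -51.2, "hand": 1}, {"dx": 506, "dy": -502, "dz": 17, "rx": 0, "ry": 0, "rz": -51.2, "hand": 1}, {"dx": 506, "dy": -502, "dz": 17, "rx": 0, "ry": 0, "rz": -51.2, "hand": 1}, {"dx": 506, "dy": -502, "dz": 17, "rx": 0, "ry": 0, "rz": -51.2, "hand": 1}, {"dx": 506, "dy": -502, "dz": 17, "rx": 0, "ry": 0, "rz": -51.2, "hand": 1}, {"dx": 506, "dy": -502, "dz": 17, "rx": 0, "ry": 0, "rz": -51.2, "hand": 1}])

```text
t: 1.15
tcp_pos: [0.4068, -0.1863, 0.1949]
eef_rot: [2.666, 1.662, 0.0]
force: [0.6, -0.6, -0.2]
finger_gap: 0.0855
finger_force: 0.0
```

```bash
python3 - <<'E'
from h import *
s=log(); print(s["t"],s["tcp_pos"],s["qpos"]); go((.521,-.008,.19),down(63.9))
E
```

```text
1.15 [ 0.4068349  -0.18629389  0.19490961] [-5.77182748e-01  2.55016002e-01  1.98884835e+00 -8.79012444e-05
  8.97520062e-01 -1.21545172e-01]
d [210.3  24.1   4.9] r [ 0.  0. -0.] |d| 212
```

Request:
move_arm(plan=[{"dx": 210, "dy": 24, "dz": 5, "rx": 0, "ry": 0, "rz": 0, "hand": 1}, {"dx": 210, "dy": 24, "dz": 5, "rx": 0, "ry": 0, "rz": 0, "hand": 1}, {"dx": 210, "dy": 24, "dz": 5, "rx": 0, "ry": 0, "rz": 0, "hand": 1}, {"dx": 210, "dy": 24, "dz": 5, "rx": 0, "ry": 0, "rz": 0, "hand": 1}, {"dx": 210, "dy": 24, "dz": 5, "rx": 0, "ry": 0, "rz": 0, "hand": 1}, {"dx": 210, "dy": 24, "dz": 5, "rx": 0, "ry": 0, "rz": 0, "hand": 1}, {"dx": 210, "dy": 24, "dz": 5, "rx": 0, "ry": 0, "rz": 0, "hand": 1}, {"dx": 210, "dy": 24, "dz": 5, "rx": 0, "ry": 0, "rz": 0, "hand": 1}])

```text
t: 1.82
tcp_pos: [0.5197, -0.0102, 0.1895]
eef_rot: [-2.664, -1.664, 0.001]
force: [0.1, -0.5, -0.6]
finger_gap: 0.0849
finger_force: 0.0
```

```bash
python3 - <<'E'
from h import *
s=log(); print(s["t"],s["tcp_pos"],s["qpos"]); go((.521,-.008,.034),down(63.9))
m=camera_model("wrist");f=grab_frame("wrist");cv2.imwrite("pics/w1.png",f)
print(proj(m,(.521,-.008,.062)),proj(m,(.5658,.0816,.051)))
E
```

```text
1.8167 [ 0.51969347 -0.01017368  0.18951525] [-1.46558576e-01  3.62954432e-01  1.83488384e+00 -3.15256244e-04
  9.44660505e-01  3.08011922e-01]
d [  2.6   0.3 155.5] r [-0.   0.   0.1] |d| 156
[319.8638159  182.74058664] [320.96440279  77.15044228]
```

View pics/w1.png

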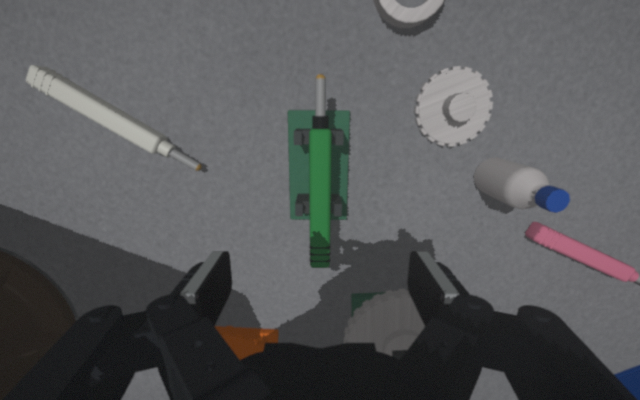

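```bash
python3 - <<'E'
from h import *
m=camera_model("wrist")
u=np.array([np.cos(np.radians(63.9)),np.sin(np.radians(63.9)),0]);c=np.array([.521,-.008,.0])
for n,x,z in(("tip",.1,.051),("front",.05,.062),("tailtop",-.1,.062),("sad+",.038,.045),("sad-",-.038,.045),("plate+",.065,.008),("plate-",-.065,.008)):print(n,proj(m,c+u*x+[0,0,z]))
for n,uv,x,z in (("tip",(320,73.5),.1,.051),("sad+",(304,137),.038,.045),("sad-",(304,205),-.038,.045),("plate+",(318,110),.065,.008),("plate-",(318,219),-.065,.008),("front",(320,129),.05,.062)):
  print(n,(plane(m,uv,z)-c)@u-x)
E
```

```text
tip [319.77458218  76.65582436]
front [319.73129641 131.28243254]
tailtop [319.60545639 270.56740957]
sad+ [319.71403495 142.07788399]
sad- [319.65132707 212.2971391 ]
plate+ [319.72442949 114.148912  ]
plate- [319.62866356 223.11775498]
tip 0.0027929386931171
sad+ 0.005110178418962358
sad- 0.008376251536944178
plate+ 0.00445293049155579
plate- 0.005428466035227925
front 0.002138903944991416
```

The tip appears at (320,74) and the saddles at y=137 and y=205. The probe is in line with the hand and about 3–4 mm farther along the tip direction than estimated.

Request:
move_arm(plan=[{"dx": 6, "dy": 0, "dz": 40, "rx": 0, "ry": 0, "rz": 0, "hand": 1}, {"dx": 6, "dy": 0, "dz": 80, "rx": 0, "ry": 0, "rz": 0, "hand": 1}, {"dx": 6, "dy": 0, "dz": 115, "rx": 0, "ry": 0, "rz": 0, "hand": 1}, {"dx": 6, "dy": 0, "dz": 135, "rx": 0, "ry": 0, "rz": 0, "hand": 1}, {"dx": 6, "dy": 0, "dz": 150, "rx": 0, "ry": 0, "rz": 0, "hand": 1}, {"dx": 6, "dy": 0, "dz": 155, "rx": 0, "ry": 0, "rz": 0, "hand": 1}, {"dx": 6, "dy": 0, "dz": 155, "rx": 0, "ry": 0, "rz": 0, "hand": 1}, {"dx": 6, "dy": 0, "dz": 155, "rx": 0, "ry": 0, "rz": 0, "hand": 1}])

```text
t: 2.53
tcp_pos: [0.5229, -0.0057, 0.0356]
eef_rot: [2.666, 1.661, 0.001]
force: [-0.1, 0.1, -0.0]
finger_gap: 0.0857
finger_force: 0.0
```

Request:
move_arm(plan=[{"dx": 0, "dy": 0, "dz": 0, "rx": 0, "ry": 0, "rz": 0, "hand": -1}, {"dx": 0, "dy": 0, "dz": 0, "rx": 0, "ry": 0, "rz": 0, "hand": -1}, {"dx": 0, "dy": 0, "dz": 0, "rx": 0, "ry": 0, "rz": 0, "hand": -1}, {"dx": 0, "dy": 0, "dz": 0, "rx": 0, "ry": 0, "rz": 0, "hand": -1}, {"dx": 0, "dy": 0, "dz": 0, "rx": 0, "ry": 0, "rz": 0, "hand": -1}, {"dx": 0, "dy": 0, "dz": 0, "rx": 0, "ry": 0, "rz": 0, "hand": -1}, {"dx": 0, "dy": 0, "dz": 0, "rx": 0, "ry": 0, "rz": 0, "hand": -1}, {"dx": 0, "dy": 0, "dz": 0, "rx": 0, "ry": 0, "rz": 0, "hand": -1}, {"dx": 0, "dy": 0, "dz": 0, "rx": 0, "ry": 0, "rz": 0, "hand": -1}, {"dx": 0, "dy": 0, "dz": 0, "rx": 0, "ry": 0, "rz": 0, "hand": -1}, {"dx": 0, "dy": 0, "dz": 0, "rx": 0, "ry": 0, "rz": 0, "hand": -1}, {"dx": 0, "dy": 0, "dz": 0, "rx": 0, "ry": 0, "rz": 0, "hand": -1}])

```text
t: 3.53
tcp_pos: [0.5228, -0.0047, 0.0353]
eef_rot: [2.665, 1.663, 0.0]
force: [-1.5, 1.3, 6.3]
finger_gap: 0.0125
finger_force: 58.6
```

```bash
python3 - <<'E'
from h import *
s=log();print(s["finger_gap"],s["finger_force"],s["force"],s["ft_torque"])
f=grab_frame("wrist");g=grab_frame("side")
cv2.imwrite("pics/w2.png",np.vstack([cv2.resize(f[40:360,120:520],(640,512))[0:300],cv2.resize(g[150:250,240:453],(640,300))]))
E
```

```text
0.012493745260954873 58.59541364014149 [-1.47217061  1.26295454  6.33944539] [0.05766099 0.27580995 0.00373643]
```

View pics/w2.png

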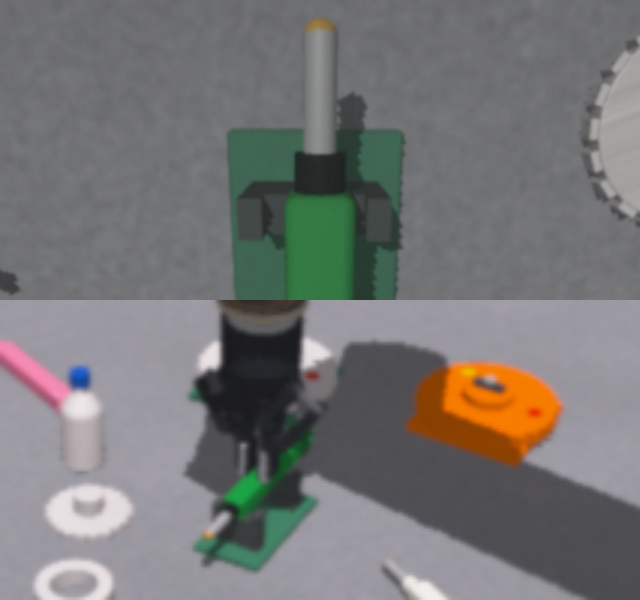

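The fingers hold the handle midway between the saddles in both views. The 12.5 mm gap reading is odd for a 22 mm handle, so I will lift gently and check it again.

Request:
move_arm(plan=[{"dx": 0, "dy": 0, "dz": -4, "rx": 0, "ry": 0, "rz": 0, "hand": -1}, {"dx": 0, "dy": 0, "dz": -10, "rx": 0, "ry": 0, "rz": 0, "hand": -1}, {"dx": 0, "dy": 0, "dz": -25, "rx": 0, "ry": 0, "rz": 0, "hand": -1}, {"dx": 0, "dy": 0, "dz": -50, "rx": 0, "ry": 0, "rz": 0, "hand": -1}, {"dx": 0, "dy": 0, "dz": -85, "rx": 0, "ry": 0, "rz": 0, "hand": -1}, {"dx": 0, "dy": 0, "dz": -125, "rx": 0, "ry": 0, "rz": 0, "hand": -1}, {"dx": 0, "dy": 0, "dz": -165, "rx": 0, "ry": 0, "rz": 0, "hand": -1}, {"dx": 0, "dy": 0, "dz": -200, "rx": 0, "ry": 0, "rz": 0, "hand": -1}, {"dx": 0, "dy": 0, "dz": -215, "rx": 0, "ry": 0, "rz": 0, "hand": -1}, {"dx": 0, "dy": 0, "dz": -220, "rx": 0, "ry": 0, "rz": 0, "hand": -1}, {"dx": 0, "dy": 0, "dz": -220, "rx": 0, "ry": 0, "rz": 0, "hand": -1}])

```text
t: 4.55
tcp_pos: [0.5228, -0.0048, 0.2559]
eef_rot: [2.664, 1.662, 0.002]
force: [0.6, 0.9, -2.1]
finger_gap: 0.0127
finger_force: 58.8
```

```bash
python3 - <<'E'
from h import *
s=log();print(s["tcp_pos"],s["finger_gap"],s["force"],s["ft_torque"],s["qpos"])
th=2.2
for yaw in (0,30,60,90,110,130):
  z=np.array([np.cos(np.radians(yaw)),np.sin(np.radians(yaw)),0])
  for n,x in(("down",[0,0,-1]),("up",[0,0,1])):
    M=np.c_[x,np.cross(z,x),z]
    e=(R.from_euler('y',-th)*R.from_matrix(M)*R.from_euler('z',-90,degrees=True)).as_euler('ZYZ',degrees=True)
    print(yaw,n,np.round(e))
f=grab_frame("wrist");cv2.imwrite("pics/w3.png",f)
E
```

```text
[ 0.52279922 -0.00476015  0.25585317] 0.012651225350711453 [ 0.61591371  0.91245288 -2.08715319] [ 0.06070612 -0.0050544  -0.03730574] [-1.35437387e-01  2.93975648e-01  1.74167089e+00 -1.05185900e-04
  1.10395680e+00  3.19922976e-01]
0 down [-180.   36.   90.]
0 up [180.  36. -90.]
30 down [136.  46. 124.]
30 up [136.  46. -56.]
60 down [109.  66. 140.]
60 up [109.  66. -40.]
90 down [ 90.  90. 144.]
90 up [ 90.  90. -36.]
110 down [ 78. 106. 142.]
110 up [ 78. 106. -38.]
130 down [ 64. 121. 136.]
130 up [ 64. 121. -44.]
```

View pics/w3.png

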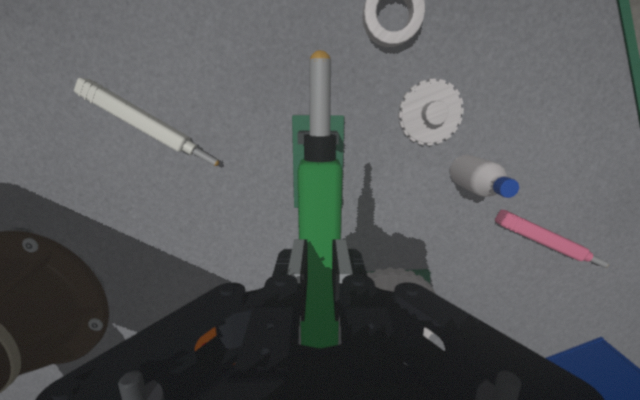

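The wrist view shows the probe held square and centred, with its tip at (320,55), clear of the rest.

```bash
cat >> h.py <<'E'
def horiz(psi,tip="down",pitch=0): # tool horizontal at yaw psi deg, tip down/up; pitch>0 nose (tool z) dips
    z=np.array([np.cos(np.radians(psi)),np.sin(np.radians(psi)),0]);x=np.array([0,0,-1. if tip=="down" else 1.])
    M=R.from_matrix(np.c_[x,np.cross(z,x),z]); ax=np.cross(z,[0,0,-1])
    return R.from_rotvec(ax*np.radians(pitch))*M
def states():
    import json;return [json.loads(l) for l in open("log.jsonl")]
def Rq(q): return R.from_euler('z',q[0])*R.from_euler('y',q[1]+q[2])*R.from_euler('z',q[3])*R.from_euler('y',q[4])*R.from_euler('z',q[5]+np.pi/2)
def fk(q,P):
    a,h,l1,l2,e,L,d=P;th=q[1]+q[2];Z=R.from_euler('z',q[0])
    w=np.array([a+l1*np.sin(q[1])+l2*np.sin(th)+e*np.cos(th),d,h+l1*np.cos(q[1])+l2*np.cos(th)-e*np.sin(th)])
    r=Rq(q);return Z.apply(w)+r.apply([0,0,L]),r
def fit():
    from scipy.optimize import least_squares
    S=states();P0=np.array([.0,.3,.6,.6,0,.3,.066])
    f=lambda P:np.concatenate([np.ravel([fk(s["qpos"],P)[0]-s["tcp_pos"] for s in S]),(P-P0)*1e-3])
    o=least_squares(f,P0);return o.x,np.abs(o.fun[:-7]).max()
E
python3 - <<'E'
from h import *
P,e=fit();print(np.round(P,4),e)
for s in states()[-2:]: print((Rq(s["qpos"]).inv()*R.from_rotvec(s["eef_rot"])).magnitude())
s=get_state();q0=np.array(s["qpos"]);R0=R.from_rotvec(s["eef_rot"])
q1=np.array([np.radians(-40),q0[1],q0[2],np.radians(90),np.radians(95),np.radians(140)])
for k in(.25,.5,.75,1):
    q=q0+(q1-q0)*k; r=Rq(q); print(k,np.round((R0.inv()*r).as_rotvec(degrees=True),1), np.round(r.as_matrix(),2).tolist())
print((R0.inv()*horiz(45)).as_rotvec(degrees=True))
E
```

```text
[-0.      0.214   0.5869  0.411   0.0431  0.297   0.0659] 2.9989759541826366e-05
1.135026153956787e-15
4.492159462982522e-16
0.25 [17.5 14.6 46.7] [[0.96, 0.28, -0.0], [0.26, -0.89, 0.38], [0.1, -0.36, -0.93]]
0.5 [43.5 25.  87.1] [[0.9, -0.42, 0.15], [-0.4, -0.6, 0.69], [-0.2, -0.68, -0.7]]
0.75 [ 79.8  29.7 115.4] [[0.51, -0.77, 0.38], [-0.52, 0.07, 0.85], [-0.68, -0.63, -0.36]]
1 [125.4  25.2 122.9] [[0.21, -0.79, 0.58], [-0.1, 0.57, 0.81], [-0.97, -0.23, 0.04]]
[-117.06369127  -19.51557066 -117.02531592]
```

Request:
move_arm(plan=[{"dx": 0, "dy": 0, "dz": -40, "rx": 43.5, "ry": 25, "rz": 87.1, "hand": -1}, {"dx": 0, "dy": 0, "dz": -40, "rx": 43.5, "ry": 25, "rz": 87.1, "hand": -1}, {"dx": 0, "dy": 0, "dz": -40, "rx": 43.5, "ry": 25, "rz": 87.1, "hand": -1}, {"dx": 0, "dy": 0, "dz": -40, "rx": 43.5, "ry": 25, "rz": 87.1, "hand": -1}, {"dx": 0, "dy": 0, "dz": -40, "rx": 43.5, "ry": 25, "rz": 87.1, "hand": -1}, {"dx": 0, "dy": 0, "dz": -40, "rx": 43.5, "ry": 25, "rz": 87.1, "hand": -1}, {"dx": 0, "dy": 0, "dz": -40, "rx": 43.5, "ry": 25, "rz": 87.1, "hand": -1}, {"dx": 0, "dy": 0, "dz": -40, "rx": 43.5, "ry": 25, "rz": 87.1, "hand": -1}, {"dx": 0, "dy": 0, "dz": -40, "rx": 43.5, "ry": 25, "rz": 87.1, "hand": -1}, {"dx": 0, "dy": 0, "dz": -40, "rx": 43.5, "ry": 25, "rz": 87.1, "hand": -1}, {"dx": 0, "dy": 0, "dz": -40, "rx": 43.5, "ry": 25, "rz": 87.1, "hand": -1}, {"dx": 0, "dy": 0, "dz": -40, "rx": 43.5, "ry": 25, "rz": 87.1, "hand": -1}])

```text
t: 5.6
tcp_pos: [0.5226, -0.005, 0.2928]
eef_rot: [-2.425, 0.306, 0.036]
force: [-0.9, -0.9, -2.0]
finger_gap: 0.0125
finger_force: 59.2
```

```bash
cat >> h.py <<'E'
def ik(p,r,q0,P):
    from scipy.optimize import least_squares
    lo=np.array([-3.1,-.84,.05,-1.13,.06,-2.69]);hi=np.array([3.1,2.19,2.79,4.28,2.93,2.69])
    def f(q):
        x,rr=fk(q,P);return np.r_[(x-p)*5,(rr.inv()*r).as_rotvec()]
    o=least_squares(f,np.clip(q0,lo+1e-3,hi-1e-3),bounds=(lo,hi));return o.x,np.abs(o.fun).max()
E
python3 - <<'E'
from h import *
s=log();P,e=fit();print(np.round(P,4),e,s["qpos"],s["finger_gap"])
go((.49,-.10,.3),horiz(45))
red=np.array([.4687,-.2425,.03]);yel=np.array([.5403,-.3125,.03]);cup=np.array([.528,.2885,.012])
q0=np.array(s["qpos"])
for ps in(30,45,60):
  z=np.array([np.cos(np.radians(ps)),np.sin(np.radians(ps)),0])
  for n,t in(("red",red),("yel",yel)):
    q,e=ik(t+[0,0,.1]+z*.019,horiz(ps),q0,P);print(n,ps,np.round(np.degrees(q)),round(e,4))
for ps in(45,60,75,90,105):
  z=np.array([np.cos(np.radians(ps)),np.sin(np.radians(ps)),0])
  q,e=ik(cup+[0,0,.1]+z*.019,horiz(ps,"up"),np.array([0,.4,2,1.6,1.6,-.6]),P);print("cup",ps,np.round(np.degrees(q)),round(e,4))
E
```

```text
[-0.      0.1967  0.5868  0.411   0.0431  0.2797  0.0659] 4.1434011455177e-07 [-0.47023462  0.34799592  1.74140941  0.64836894  1.39989167  1.12207754] 0.012480831632907068
d [-12.5  73.1 -68.1] r [ 66.8 -13.8  89.4] |d| 101
red 30 [-65.  54. 125.  85.  90.  91.] 0.0
yel 30 [-62.  54. 111.  88.  90. 105.] 0.0
red 45 [-64.  54. 115.  72.  93. 100.] 0.0
yel 45 [-61.  56. 101.  76.  96. 112.] 0.0
red 60 [-61.  55. 106.  61. 100. 106.] 0.0
yel 60 [-58.  58.  91.  65. 104. 118.] 0.0
cup 45 [   6.   59.  136.  140.  102. -100.] 0.0
cup 60 [ -0.  57. 130. 119.  94. -97.] 0.0
cup 75 [ -4.  56. 122. 101.  90. -88.] 0.0
cup 90 [ -4.  56. 113.  86.  91. -79.] 0.0
cup 105 [ -3.  57. 103.  73.  96. -71.] 0.0
```

```bash
cat >> h.py <<'E'
TIP=np.array([.100,0,-.0157]); TAIL=np.array([-.100,0,-.0157])
def at(pt,Rt,off): return np.array(pt)-Rt.apply(off)
E
python3 - <<'E'
from h import *
go((.49,-.15,.26),horiz(45,pitch=8))
E
```

```text
d [  2.3 135.4 -69.4] r [60.3 -8.5 93.6] |d| 152
```

Request:
move_arm(plan=[{"dx": 2, "dy": 135, "dz": -69, "rx": 60.3, "ry": -8.5, "rz": 93.6, "hand": -1}, {"dx": 2, "dy": 135, "dz": -69, "rx": 60.3, "ry": -8.5, "rz": 93.6, "hand": -1}, {"dx": 2, "dy": 135, "dz": -69, "rx": 60.3, "ry": -8.5, "rz": 93.6, "hand": -1}, {"dx": 2, "dy": 135, "dz": -69, "rx": 60.3, "ry": -8.5, "rz": 93.6, "hand": -1}, {"dx": 2, "dy": 135, "dz": -69, "rx": 60.3, "ry": -8.5, "rz": 93.6, "hand": -1}, {"dx": 2, "dy": 135, "dz": -69, "rx": 60.3, "ry": -8.5, "rz": 93.6, "hand": -1}, {"dx": 2, "dy": 135, "dz": -69, "rx": 60.3, "ry": -8.5, "rz": 93.6, "hand": -1}, {"dx": 2, "dy": 135, "dz": -69, "rx": 60.3, "ry": -8.5, "rz": 93.6, "hand": -1}, {"dx": 2, "dy": 135, "dz": -69, "rx": 60.3, "ry": -8.5, "rz": 93.6, "hand": -1}, {"dx": 2, "dy": 135, "dz": -69, "rx": 60.3, "ry": -8.5, "rz": 93.6, "hand": -1}, {"dx": 2, "dy": 135, "dz": -69, "rx": 60.3, "ry": -8.5, "rz": 93.6, "hand": -1}, {"dx": 2, "dy": 135, "dz": -69, "rx": 60.3, "ry": -8.5, "rz": 93.6, "hand": -1}])

```text
t: 6.6
tcp_pos: [0.4909, -0.1495, 0.2605]
eef_rot: [-1.136, 1.41, 0.493]
force: [0.1, 0.1, -1.4]
finger_gap: 0.0125
finger_force: 59.4
```

```bash
python3 - <<'E'
from h import *
s=log();print(s["tcp_pos"],np.degrees(s["qpos"]),s["finger_gap"])
r=horiz(45,pitch=8);go(at((.4687,-.2425,.05),r,TIP),r)
E
```

```text
[ 0.49088679 -0.14946081  0.26046751] [-55.01443722  33.42157039 113.21366321  63.71208919  92.21810358
 101.14966708] 0.012504002131793214
d [129.3   6.2 -36.9] r [13.9 -1.9 21.4] |d| 135
```

Request:
move_arm(plan=[{"dx": 30, "dy": 2, "dz": -10, "rx": 4.6, "ry": -0.6, "rz": 7.1, "hand": -1}, {"dx": 65, "dy": 4, "dz": -20, "rx": 9.2, "ry": -1.2, "rz": 14.2, "hand": -1}, {"dx": 95, "dy": 5, "dz": -28, "rx": 13.9, "ry": -1.9, "rz": 21.4, "hand": -1}, {"dx": 120, "dy": 6, "dz": -34, "rx": 13.9, "ry": -1.9, "rz": 21.4, "hand": -1}, {"dx": 129, "dy": 6, "dz": -37, "rx": 13.9, "ry": -1.9, "rz": 21.4, "hand": -1}, {"dx": 129, "dy": 6, "dz": -37, "rx": 13.9, "ry": -1.9, "rz": 21.4, "hand": -1}, {"dx": 129, "dy": 6, "dz": -37, "rx": 13.9, "ry": -1.9, "rz": 21.4, "hand": -1}])

```text
t: 7.18
tcp_pos: [0.4909, -0.222, 0.1494]
eef_rot: [-0.68, 1.607, 0.578]
force: [0.1, -0.2, -0.8]
finger_gap: 0.0124
finger_force: 59.4
```

```bash
python3 - <<'E'
from h import *
s=log();print(s["tcp_pos"],s["force"],s["ft_torque"])
r=R.from_rotvec(s["eef_rot"]);print("tip",r.apply(TIP)+s["tcp_pos"],(horiz(45,pitch=8).inv()*r).magnitude())
p=r.apply(TIP)+s["tcp_pos"]
T=camera_model("top");S=camera_model("side");print(proj(T,p),proj(S,p))
a=grab_frame("top");b=grab_frame("side");cv2.imwrite("pics/t4f.png",a);cv2.imwrite("pics/s4f.png",b)
cv2.imwrite("pics/4.png",np.vstack([cv2.resize(a[190:250,380:500],(600,300),interpolation=2),cv2.resize(b[130:200,270:410],(600,300),interpolation=2)]))
E
```

```text
[ 0.49092169 -0.2220332   0.1493819 ] [ 0.11865247 -0.19616772 -0.81246383] [-0.49770358  0.53752887 -0.00961274]
tip [ 0.47091173 -0.24363934  0.05253529] 0.011871154908498004
[431.98063843 228.64007138] [343.05555755 168.59542416]
```

View pics/4.png

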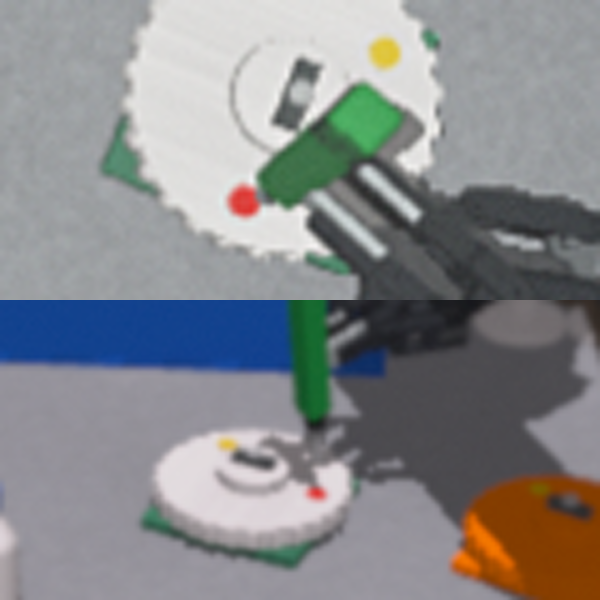

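The tip hangs just above the red spot. In the top view it is hidden behind the handle, beside red at (429,230). In the side view it lines up in column with the spot at (344,175).

```bash
python3 - <<'E'
from h import *
r=horiz(45,pitch=8)
for z in (.033,.030,.029):go(at((.4687,-.2425,z),r,TIP),r)
E
```

```text
d [20.5  1.4  1.8] r [ 0.3 -0.   0.7] |d| 21
d [23.5  1.5  2.2] r [ 0.3 -0.   0.7] |d| 24
d [24.5  1.5  2.4] r [ 0.3 -0.   0.7] |d| 25
```

Request:
move_arm(plan=[{"dx": 10, "dy": 1, "dz": 1, "rx": 0, "ry": 0, "rz": 0, "hand": -1}, {"dx": 16, "dy": 1, "dz": 1.5, "rx": 0, "ry": 0, "rz": 0, "hand": -1}, {"dx": 19, "dy": 1.4, "dz": 1.8, "rx": 0, "ry": 0, "rz": 0, "hand": -1}, {"dx": 20.5, "dy": 1.4, "dz": 1.8, "rx": 0, "ry": 0, "rz": 0, "hand": -1}, {"dx": 20.5, "dy": 1.4, "dz": 1.8, "rx": 0, "ry": 0, "rz": 0, "hand": -1}, {"dx": 20.5, "dy": 1.4, "dz": 1.8, "rx": 0, "ry": 0, "rz": 0, "hand": -1}])

```text
t: 7.78
tcp_pos: [0.4894, -0.2223, 0.129]
eef_rot: [-0.679, 1.607, 0.577]
force: [-0.1, 0.3, -1.1]
finger_gap: 0.0126
finger_force: 59.4
```

```bash
python3 - <<'E'
from h import *
s=log();r=R.from_rotvec(s["eef_rot"]);print("tip",r.apply(TIP)+s["tcp_pos"],s["force"],s["ft_torque"])
E
```

```text
tip [ 0.46933632 -0.24390703  0.03219486] [-0.07905679  0.32539768 -1.11015715] [-0.4663153   0.5545748   0.01135233]
```

Request:
move_arm(plan=[{"dx": 0.5, "dy": 0, "dz": 0, "rx": 0, "ry": 0, "rz": 0, "hand": -1}, {"dx": 1, "dy": 0, "dz": 0.1, "rx": 0, "ry": 0, "rz": 0, "hand": -1}, {"dx": 1.3, "dy": 0, "dz": 0.2, "rx": 0, "ry": 0, "rz": 0, "hand": -1}, {"dx": 1.3, "dy": 0, "dz": 0.2, "rx": 0, "ry": 0, "rz": 0, "hand": -1}])

```text
t: 8.12
tcp_pos: [0.4894, -0.2223, 0.1277]
eef_rot: [-0.679, 1.607, 0.577]
force: [-0.2, 0.2, -1.3]
finger_gap: 0.0123
finger_force: 59.4
```

Request:
move_arm(plan=[{"dx": 0.4, "dy": 0, "dz": 0.1, "rx": 0, "ry": 0, "rz": 0, "hand": -1}, {"dx": 0.8, "dy": 0, "dz": 0.1, "rx": 0, "ry": 0, "rz": 0, "hand": -1}, {"dx": 0.8, "dy": 0, "dz": 0.1, "rx": 0, "ry": 0, "rz": 0, "hand": -1}])

```text
t: 8.37
tcp_pos: [0.4894, -0.2224, 0.1269]
eef_rot: [-0.679, 1.607, 0.577]
force: [0.6, -0.1, -1.6]
finger_gap: 0.0127
finger_force: 59.4
```

Request:
move_arm(plan=[{"dx": 0.4, "dy": 0, "dz": 0.1, "rx": 0, "ry": 0, "rz": 0, "hand": -1}, {"dx": 0.8, "dy": 0, "dz": 0.1, "rx": 0, "ry": 0, "rz": 0, "hand": -1}, {"dx": 0.8, "dy": 0, "dz": 0.1, "rx": 0, "ry": 0, "rz": 0, "hand": -1}])

```text
t: 8.62
tcp_pos: [0.4894, -0.2224, 0.126]
eef_rot: [-0.679, 1.607, 0.577]
force: [-1.1, -1.6, -1.1]
finger_gap: 0.0124
finger_force: 59.4
```

```bash
python3 - <<'E'
from h import *
s=log();print(s["force"],s["ft_torque"])
S=camera_model("side");r=R.from_rotvec(s["eef_rot"]);p=r.apply(TIP)+s["tcp_pos"];print(p,proj(S,p))
b=grab_frame("side");cv2.imwrite("pics/5.png",cv2.resize(b[150:190,310:370],(600,400),interpolation=2))
E
```

```text
[-1.1180497  -1.59592328 -1.08627687] [-0.57180855  0.51549622 -0.04850749]
[ 0.46931404 -0.24393039  0.0291873 ] [343.22444283 174.68838156]
```

View pics/5.png

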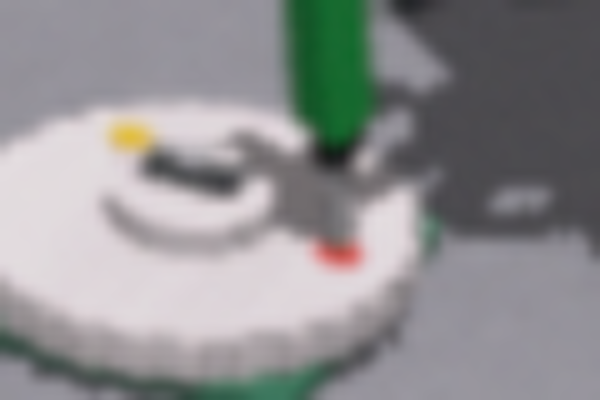

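The nose ends at the red spot, with the tip near (340,240) and the spot's centre near (338,252) in the zoomed crop. It is almost touching.

Request:
move_arm(plan=[{"dx": 0.4, "dy": 0, "dz": 0.1, "rx": 0, "ry": 0, "rz": 0, "hand": -1}, {"dx": 0.8, "dy": 0, "dz": 0.1, "rx": 0, "ry": 0, "rz": 0, "hand": -1}, {"dx": 0.8, "dy": 0, "dz": 0.1, "rx": 0, "ry": 0, "rz": 0, "hand": -1}])

```text
t: 8.92
tcp_pos: [0.4894, -0.2223, 0.1256]
eef_rot: [-0.678, 1.606, 0.577]
force: [-0.4, 0.5, 1.6]
finger_gap: 0.0128
finger_force: 59.5
```

Request:
move_arm(plan=[{"dx": 0.4, "dy": 0, "dz": 0.1, "rx": 0, "ry": 0, "rz": 0, "hand": -1}, {"dx": 0.6, "dy": 0, "dz": 0.1, "rx": 0, "ry": 0, "rz": 0, "hand": -1}, {"dx": 0.6, "dy": 0, "dz": 0.1, "rx": 0, "ry": 0, "rz": 0, "hand": -1}])

```text
t: 9.17
tcp_pos: [0.4894, -0.2223, 0.1254]
eef_rot: [-0.678, 1.605, 0.577]
force: [-0.2, -0.3, 6.0]
finger_gap: 0.0122
finger_force: 59.6
```

Request:
move_arm(plan=[{"dx": 0, "dy": 0, "dz": 0, "rx": 0, "ry": 0, "rz": 0, "hand": -1}, {"dx": 0, "dy": 0, "dz": 0, "rx": 0, "ry": 0, "rz": 0, "hand": -1}, {"dx": 0, "dy": 0, "dz": 0, "rx": 0, "ry": 0, "rz": 0, "hand": -1}, {"dx": 0, "dy": 0, "dz": 0, "rx": 0, "ry": 0, "rz": 0, "hand": -1}, {"dx": 0, "dy": 0, "dz": 0, "rx": 0, "ry": 0, "rz": 0, "hand": -1}])

```text
t: 9.58
tcp_pos: [0.4895, -0.2223, 0.1254]
eef_rot: [-0.678, 1.606, 0.577]
force: [0.3, 0.6, 5.8]
finger_gap: 0.0124
finger_force: 59.6
```

```bash
python3 - <<'E'
from h import *
s=log();print(s["force"],s["ft_torque"]);r=R.from_rotvec(s["eef_rot"]);p=r.apply(TIP)+s["tcp_pos"];print(p)
S=camera_model("side");T=camera_model("top")
a=grab_frame("side")[150:190,310:370].astype(int)
m=(a[:,:,2]-np.maximum(a[:,:,1],a[:,:,0])>50);ys,xs=np.nonzero(m);print("red px",xs.mean()+310,ys.mean()+150,len(xs))
m=(np.minimum(a[:,:,2],a[:,:,1])-a[:,:,0]>40);ys,xs=np.nonzero(m);print("yel/brass px",[(x+310,y+150) for x,y in zip(xs,ys)])
Rm=horiz(45,pitch=8);off=r.inv().apply(np.array(p)+0-s["tcp_pos"])
# retreat up 25 mm, then over yellow at z .05, then .0335 (offset by contact height found)
dz=p[2]-.030; print("height bias",dz)
for q in((p[0],p[1],p[2]+.03),(.5403,-.3125,.06+dz),(.5403,-.3125,.032+dz)):go(at(q,Rm,TIP),Rm)
E
```

```text
[0.27770675 0.5803404  5.83669477] [ 0.42665971 -0.37604629  0.06743564]
[ 0.46952265 -0.24381929  0.02849465]
red px 343.4 175.1 10
yel/brass px [(np.int64(321), np.int64(162)), (np.int64(322), np.int64(162)), (np.int64(323), np.int64(162)), (np.int64(321), np.int64(163)), (np.int64(322), np.int64(163)), (np.int64(323), np.int64(163)), (np.int64(324), np.int64(163)), (np.int64(321), np.int64(164)), (np.int64(322), np.int64(164)), (np.int64(323), np.int64(164)), (np.int64(324), np.int64(164))]
height bias -0.0015053461579055127
d [-29.7  -1.4  -4. ] r [0.2 0.1 0.6] |d| 30
d [ -28.8 -100.1   -2.9] r [0.2 0.1 0.6] |d| 104
d [ -1.1 -99.8   0.9] r [0.2 0.1 0.6] |d| 100
```

Request:
move_arm(plan=[{"dx": -10, "dy": 0, "dz": -1.4, "rx": 0, "ry": 0, "rz": 0, "hand": -1}, {"dx": -45, "dy": 0, "dz": -6, "rx": 0, "ry": 0, "rz": 0, "hand": -1}, {"dx": -45, "dy": -2, "dz": -6, "rx": 0, "ry": 0, "rz": 0, "hand": -1}, {"dx": -45, "dy": -35, "dz": -6, "rx": 0, "ry": 0, "rz": 0, "hand": -1}, {"dx": -45, "dy": -70, "dz": -6, "rx": 0, "ry": 0, "rz": 0, "hand": -1}, {"dx": -45, "dy": -92, "dz": -5, "rx": 0, "ry": 0, "rz": 0, "hand": -1}, {"dx": -40, "dy": -100, "dz": -4, "rx": 0, "ry": 0, "rz": 0.5, "hand": -1}, {"dx": -25, "dy": -100, "dz": -2.5, "rx": 0, "ry": 0, "rz": 0.5, "hand": -1}, {"dx": -12, "dy": -100, "dz": -0.7, "rx": 0, "ry": 0, "rz": 0.5, "hand": -1}, {"dx": -6, "dy": -100, "dz": 0, "rx": 0, "ry": 0, "rz": 0.5, "hand": -1}, {"dx": -6, "dy": -100, "dz": 0, "rx": 0, "ry": 0, "rz": 0.5, "hand": -1}])

```text
t: 10.55
tcp_pos: [0.5602, -0.2912, 0.1293]
eef_rot: [-0.669, 1.612, 0.587]
force: [0.1, 0.6, -1.1]
finger_gap: 0.0126
finger_force: 59.4
```

```bash
python3 - <<'E'
from h import *
s=log();print(s["force"],s["ft_torque"]);r=R.from_rotvec(s["eef_rot"]);p=r.apply(TIP)+s["tcp_pos"];print(p)
Rm=horiz(45,pitch=8)
for z in(.0305,.0285):go(at((.5403,-.3125,z),Rm,TIP),Rm)
E
```

```text
[ 0.07221635  0.57686738 -1.10594845] [-0.56164746  0.53422326  0.02045501]
[ 0.53923263 -0.31182781  0.03247799]
d [ 1.9 -1.   0.6] r [ 0.3  0.  -0.2] |d| 2
d [ 3.9 -1.   0.9] r [ 0.3  0.  -0.2] |d| 4
```

Request:
move_arm(plan=[{"dx": 1, "dy": -1, "dz": 0.4, "rx": 0, "ry": 0, "rz": 0, "hand": -1}, {"dx": 2, "dy": -1, "dz": 0.6, "rx": 0, "ry": 0, "rz": 0, "hand": -1}, {"dx": 3, "dy": -1, "dz": 0.8, "rx": 0, "ry": 0, "rz": 0, "hand": -1}, {"dx": 3, "dy": -1, "dz": 0.8, "rx": 0, "ry": 0, "rz": 0, "hand": -1}])

```text
t: 10.88
tcp_pos: [0.562, -0.2925, 0.1287]
eef_rot: [-0.672, 1.611, 0.583]
force: [-0.7, 0.0, -1.0]
finger_gap: 0.0124
finger_force: 59.5
```

Request:
move_arm(plan=[{"dx": 0.4, "dy": 0, "dz": 0.1, "rx": 0, "ry": 0, "rz": 0, "hand": -1}, {"dx": 0.8, "dy": 0, "dz": 0.1, "rx": 0, "ry": 0, "rz": 0, "hand": -1}, {"dx": 0.8, "dy": 0, "dz": 0.1, "rx": 0, "ry": 0, "rz": 0, "hand": -1}])

```text
t: 11.13
tcp_pos: [0.562, -0.2925, 0.1278]
eef_rot: [-0.672, 1.611, 0.583]
force: [0.4, 1.1, -1.0]
finger_gap: 0.0125
finger_force: 59.5
```

Request:
move_arm(plan=[{"dx": 0.5, "dy": 0, "dz": 0.1, "rx": 0, "ry": 0, "rz": 0, "hand": -1}, {"dx": 1, "dy": 0, "dz": 0.1, "rx": 0, "ry": 0, "rz": 0, "hand": -1}, {"dx": 1.5, "dy": 0, "dz": 0.2, "rx": 0, "ry": 0, "rz": 0, "hand": -1}, {"dx": 1.5, "dy": 0, "dz": 0.2, "rx": 0, "ry": 0, "rz": 0, "hand": -1}])

```text
t: 11.47
tcp_pos: [0.562, -0.2925, 0.126]
eef_rot: [-0.672, 1.611, 0.583]
force: [-0.4, 0.2, -2.2]
finger_gap: 0.0124
finger_force: 59.5
```

Request:
move_arm(plan=[{"dx": 0.4, "dy": 0, "dz": 0.1, "rx": 0, "ry": 0, "rz": 0, "hand": -1}, {"dx": 0.8, "dy": 0, "dz": 0.1, "rx": 0, "ry": 0, "rz": 0, "hand": -1}, {"dx": 0.8, "dy": 0, "dz": 0.1, "rx": 0, "ry": 0, "rz": 0, "hand": -1}])

```text
t: 11.72
tcp_pos: [0.562, -0.2925, 0.1257]
eef_rot: [-0.672, 1.61, 0.583]
force: [-0.4, 0.7, 1.3]
finger_gap: 0.0127
finger_force: 59.5
```

Contact has begun. I'll press slightly further and hold.

Request:
move_arm(plan=[{"dx": 0.4, "dy": 0, "dz": 0.1, "rx": 0, "ry": 0, "rz": 0, "hand": -1}, {"dx": 0.4, "dy": 0, "dz": 0.1, "rx": 0, "ry": 0, "rz": 0, "hand": -1}, {"dx": 0.4, "dy": 0, "dz": 0.1, "rx": 0, "ry": 0, "rz": 0, "hand": -1}, {"dx": 0.4, "dy": 0, "dz": 0.1, "rx": 0, "ry": 0, "rz": 0, "hand": -1}, {"dx": 0.4, "dy": 0, "dz": 0.1, "rx": 0, "ry": 0, "rz": 0, "hand": -1}, {"dx": 0.4, "dy": 0, "dz": 0.1, "rx": 0, "ry": 0, "rz": 0, "hand": -1}, {"dx": 0.4, "dy": 0, "dz": 0.1, "rx": 0, "ry": 0, "rz": 0, "hand": -1}])

```text
t: 12.3
tcp_pos: [0.5621, -0.2925, 0.1254]
eef_rot: [-0.672, 1.61, 0.583]
force: [1.4, -0.1, 4.6]
finger_gap: 0.0122
finger_force: 59.6
```

```bash
python3 - <<'E'
from h import *
s=log();print(s["force"],s["ft_torque"]);r=R.from_rotvec(s["eef_rot"]);p=r.apply(TIP)+s["tcp_pos"];print(p,np.degrees(s["qpos"]))
S=camera_model("side");print(proj(S,p))
b=grab_frame("side");cv2.imwrite("pics/6.png",cv2.resize(b[130:200,290:395],(600,400),interpolation=2))
P,_=fit();q0=np.array(s["qpos"])
cup=np.array([.528,.2885])
for ps in(60,75,90,105):
  Rt=horiz(ps,"up");q,e=ik(at((*cup,.014),Rt,TAIL),Rt,np.array([0,.9,2,1.6,1.6,-1.4]),P);print("cup",ps,np.round(np.degrees(q)),round(e,4))
Rt=horiz(45,"up");go((.50,-.2,.30),horiz(45));go((.50,-.2,.3),Rt)
E
```

```text
[ 1.35184438 -0.14046746  4.57474189] [ 0.3072593  -0.20588654  0.0031992 ]
[ 0.54150146 -0.31346545  0.02855694] [-59.30599483  52.68343456 101.32846422  73.48817297  89.12326891
 115.02628469]
[322.05218203 163.41813789]
cup 60 [ -1.  57. 131. 119.  94. -97.] 0.0
cup 75 [ -4.  56. 122. 101.  90. -88.] 0.0
cup 90 [ -5.  56. 113.  86.  91. -79.] 0.0
cup 105 [ -3.  57. 103.  73.  96. -71.] 0.0
d [-176.1  109.    -2.4] r [ 0.2 -7.9  0.1] |d| 207
d [-176.1  109.    -2.4] r [  12.5    0.4 -179.5] |d| 207
```

View pics/6.png

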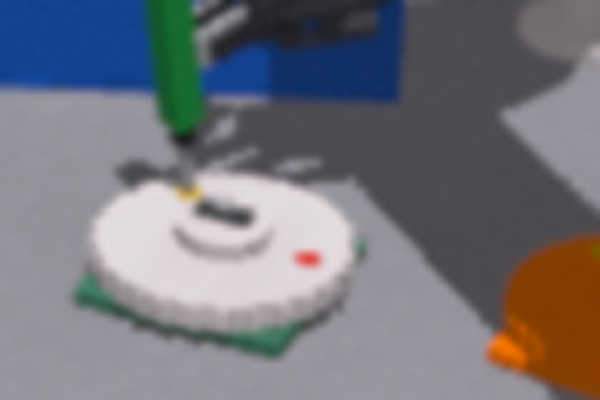

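The side view shows the tip on the yellow spot, at crop (187,193). Force is about 6 N and both touches are done. Now I'll lift and start the half turn.

Request:
move_arm(plan=[{"dx": -12, "dy": 0, "dz": -1, "rx": 0, "ry": 0, "rz": 0, "hand": -1}, {"dx": -50, "dy": 0, "dz": -2, "rx": 0, "ry": 0, "rz": 0, "hand": -1}, {"dx": -90, "dy": 10, "dz": -2, "rx": 0, "ry": -2, "rz": 0, "hand": -1}, {"dx": -130, "dy": 30, "dz": -2, "rx": 0, "ry": -4, "rz": 0, "hand": -1}, {"dx": -165, "dy": 55, "dz": -2, "rx": 0, "ry": -6, "rz": -4, "hand": -1}, {"dx": -176, "dy": 85, "dz": -2, "rx": 0, "ry": -7, "rz": -11, "hand": -1}, {"dx": -176, "dy": 109, "dz": -2, "rx": 0, "ry": -7.5, "rz": -18, "hand": -1}, {"dx": -176, "dy": 109, "dz": -2, "rx": 0, "ry": -7.5, "rz": -25, "hand": -1}, {"dx": -176, "dy": 109, "dz": -2, "rx": 0, "ry": -7.5, "rz": -32, "hand": -1}, {"dx": -176, "dy": 109, "dz": -2, "rx": 0, "ry": -7.5, "rz": -39, "hand": -1}, {"dx": -176, "dy": 109, "dz": -2, "rx": 0, "ry": -7.5, "rz": -46, "hand": -1}, {"dx": -176, "dy": 109, "dz": -2, "rx": 0, "ry": -7.5, "rz": -53, "hand": -1}])

```text
t: 13.35
tcp_pos: [0.5003, -0.1996, 0.2996]
eef_rot: [-1.24, 1.01, -0.064]
force: [-0.5, 0.4, -2.0]
finger_gap: 0.0127
finger_force: 59.5
```

```bash
python3 - <<'E'
from h import *
s=log();print(s["tcp_pos"],np.degrees(s["qpos"]),s["finger_gap"],s["force"])
for ps in(45,60,75):go((.50,.0,.33),horiz(ps,"up"))
E
```

```text
[ 0.50026209 -0.19955409  0.29964897] [-59.73062931  34.56652311 113.77751405  73.53084886  98.06690784
  67.03315752] 0.012676256521343637 [-0.46766074  0.3710061  -1.96546615]
d [-126.7   51.7  148.4] r [  -0.2    4.7 -126.7] |d| 202
d [-126.7   51.7  148.4] r [   8.1  -11.9 -126.4] |d| 202
d [-126.7   51.7  148.4] r [  16.4  -28.4 -124.4] |d| 202
```

Request:
move_arm(plan=[{"dx": -127, "dy": 52, "dz": 148, "rx": 8.1, "ry": -11.9, "rz": -126.4, "hand": -1}, {"dx": -127, "dy": 52, "dz": 148, "rx": 8.1, "ry": -11.9, "rz": -126.4, "hand": -1}, {"dx": -127, "dy": 52, "dz": 148, "rx": 8.1, "ry": -11.9, "rz": -126.4, "hand": -1}, {"dx": -127, "dy": 52, "dz": 148, "rx": 8.1, "ry": -11.9, "rz": -126.4, "hand": -1}, {"dx": -127, "dy": 52, "dz": 148, "rx": 8.1, "ry": -11.9, "rz": -126.4, "hand": -1}, {"dx": -127, "dy": 52, "dz": 148, "rx": 8.1, "ry": -11.9, "rz": -126.4, "hand": -1}, {"dx": -127, "dy": 52, "dz": 148, "rx": 8.1, "ry": -11.9, "rz": -126.4, "hand": -1}, {"dx": -127, "dy": 52, "dz": 148, "rx": 8.1, "ry": -11.9, "rz": -126.4, "hand": -1}, {"dx": -127, "dy": 52, "dz": 148, "rx": 8.1, "ry": -11.9, "rz": -126.4, "hand": -1}, {"dx": -127, "dy": 52, "dz": 148, "rx": 8.1, "ry": -11.9, "rz": -126.4, "hand": -1}, {"dx": -127, "dy": 52, "dz": 148, "rx": 8.1, "ry": -11.9, "rz": -126.4, "hand": -1}, {"dx": -127, "dy": 52, "dz": 148, "rx": 8.1, "ry": -11.9, "rz": -126.4, "hand": -1}])

```text
t: 14.35
tcp_pos: [0.4996, -0.0001, 0.3309]
eef_rot: [-1.625, -0.216, -1.133]
force: [-0.1, -0.3, -1.7]
finger_gap: 0.0124
finger_force: 59.5
```

```bash
python3 - <<'E'
from h import *
s=log();print(s["tcp_pos"],np.degrees(s["qpos"]),s["finger_gap"])
r=horiz(60,"up");go(at((.528,.2885,.15),r,TAIL),r);go((.50,.1,.30),r)
E
```

```text
[ 4.99640361e-01 -1.26542618e-04  3.30873633e-01] [-43.13555034  28.80137462 127.20458416  82.44916028  96.25283174
 -25.06104835] 0.012439062510252721
d [-160.9  -42.2  267.5] r [  2.6  -3.9 -41. ] |d| 315
d [-62.5 -18.8  82. ] r [  2.6  -3.9 -41. ] |d| 105
```

Request:
move_arm(plan=[{"dx": -161, "dy": -42, "dz": 267, "rx": 2.6, "ry": -3.9, "rz": -41, "hand": -1}, {"dx": -161, "dy": -42, "dz": 267, "rx": 2.6, "ry": -3.9, "rz": -41, "hand": -1}, {"dx": -161, "dy": -42, "dz": 267, "rx": 2.6, "ry": -3.9, "rz": -41, "hand": -1}, {"dx": -161, "dy": -42, "dz": 267, "rx": 2.6, "ry": -3.9, "rz": -41, "hand": -1}, {"dx": -161, "dy": -42, "dz": 267, "rx": 2.6, "ry": -3.9, "rz": -41, "hand": -1}, {"dx": -161, "dy": -42, "dz": 267, "rx": 2.6, "ry": -3.9, "rz": -41, "hand": -1}, {"dx": -161, "dy": -42, "dz": 267, "rx": 2.6, "ry": -3.9, "rz": -41, "hand": -1}, {"dx": -161, "dy": -42, "dz": 267, "rx": 2.6, "ry": -3.9, "rz": -41, "hand": -1}, {"dx": -161, "dy": -42, "dz": 267, "rx": 2.6, "ry": -3.9, "rz": -41, "hand": -1}, {"dx": -161, "dy": -42, "dz": 267, "rx": 2.6, "ry": -3.9, "rz": -41, "hand": -1}, {"dx": -161, "dy": -42, "dz": 267, "rx": 2.6, "ry": -3.9, "rz": -41, "hand": -1}, {"dx": -161, "dy": -42, "dz": 267, "rx": 2.6, "ry": -3.9, "rz": -41, "hand": -1}])

```text
t: 15.35
tcp_pos: [0.5359, 0.3008, 0.2513]
eef_rot: [-1.585, -0.907, -1.581]
force: [-0.2, 0.5, -1.8]
finger_gap: 0.0126
finger_force: 59.5
```

```bash
cat > c.py <<'E'
from h import *
import sys
n=sys.argv[1];s=log();print(s["t"],s["tcp_pos"],np.degrees(s["qpos"]),s["force"])
r=R.from_rotvec(s["eef_rot"]);tail=r.apply(TAIL)+s["tcp_pos"];tip=r.apply(TIP)+s["tcp_pos"];print("tail",tail,"tip",tip)
T=camera_model("top");S=camera_model("side")
print("tail px",proj(T,tail),proj(S,tail),"tip px",proj(T,tip),proj(S,tip))
a=grab_frame("top");b=grab_frame("side");cv2.imwrite(f"pics/t{n}.png",a);cv2.imwrite(f"pics/s{n}.png",b)
cv2.imwrite(f"pics/c{n}.png",np.vstack([cv2.resize(a[160:240,140:300],(600,300),interpolation=2),cv2.resize(b[180:320,240:420],(360,280),interpolation=2) if 0 else cv2.resize(b[190:310,220:460],(600,300),interpolation=2)]))
E
python3 c.py 7
```

```text
15.35 [0.53588128 0.30083346 0.25128215] [ -1.02428801  37.46698737 131.33110531 118.61772918  84.66037511
 -79.82409393] [-0.15294172  0.47020471 -1.81669276]
tail [0.52753784 0.28767964 0.15126288] tip [0.52847998 0.28682    0.35125881]
tail px [189.99810829 197.43905162] [319.63346154 248.12719547] tip px [146.96198028 180.19894154] [321.08590917 173.70538155]
```

View pics/c7.png

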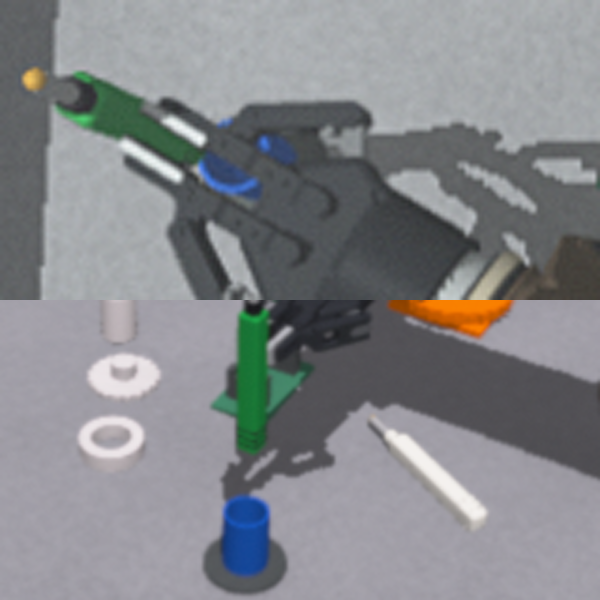

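The top view has the tip at (149,181), about 2 px off prediction. The side view has the probe's tail above the cup, with handle column about 320.6 and cup column about 318. I'll measure the offset from masks.

```bash
cat > d.py <<'E'
from h import *
T=camera_model("top");S=camera_model("side")
s0=cv2.imread("pics/side0.png").astype(int);t0=cv2.imread("pics/top0.png").astype(int);s7=cv2.imread("pics/s7.png").astype(int);t7=cv2.imread("pics/t7.png").astype(int)
blue=lambda a:(a[:,:,0]-a[:,:,2]>45)
b=blue(s0)
for y in range(266,304,3):
    x=np.nonzero(b[y,295:345])[0]+295
    if len(x):print("side",y,x.min(),x.max(),(x.min()+x.max())/2,plane(S,((x.min()+x.max())/2,y),.072 if y<280 else .04)[0])
c=b[:,314:323].any(1);r=np.nonzero(c[260:310])[0]+260;print("rows",r.min(),r.max())
print("cy from rim back",plane(S,(318,r.min()-.5),.072)[1]+.023," from base front",plane(S,(318,r.max()+.5),.006)[1]-.023)
b=blue(t0);xs=np.nonzero(b[197:207,180:235].any(0))[0]+180
print("top x",xs.min(),xs.max(),"cy",plane(T,(xs.min()-.5,202),.072)[1]-.023,plane(T,(xs.max()+.5,202),.006)[1]+.023)
ys=np.nonzero(b[180:225,198:206].any(1))[0]+180;print("top rows",ys.min(),ys.max(),"cx",plane(T,(202,ys.min()-.5),.072)[0]-.023,plane(T,(202,ys.max()+.5),.072)[0]+.023)
g=(s7[:,:,1]-s7[:,:,2]>50)
for y in(205,215,225,235,243):
    x=np.nonzero(g[y,300:340])[0]+300;print("probe side",y,x.min(),x.max(),(x.min()+x.max())/2)
st=states()[-1];r=R.from_rotvec(st["eef_rot"])
for k in(.05,0,-.05,-.09):print(k,proj(S,r.apply([k,0,-.0157])+st["tcp_pos"]))
E
python3 d.py
```

```text
side 269 312 323 317.5 0.5318257066435136
side 272 309 327 318.0 0.5301440393618677
side 275 309 327 318.0 0.529679665486434
side 278 310 327 318.5 0.5280350506066169
side 281 309 327 318.0 0.5296872508763512
side 284 309 326 317.5 0.5304392225115048
side 287 309 327 318.0 0.5287668660134865
side 290 309 326 317.5 0.5295148122262269
side 293 309 326 317.5 0.5290614756844818
side 296 310 326 318.0 0.5274301035540003
side 299 313 322 317.5 0.5281719097194786
rows 268 300
cy from rim back 0.2887039639394574  from base front 0.289359061977858
top x 192 214 cy 0.2887327626254982 0.29993028451154957
top rows 192 211 cx 0.528681565321309 0.5284829249977048
probe side 205 316 326 321.0
probe side 215 315 326 320.5
probe side 225 315 336 325.5
probe side 235 314 326 320.0
probe side 243 315 324 319.5
0.05 [320.69616945 193.73507012]
0 [320.32473365 212.78306743]
-0.05 [319.97077556 230.89779087]
-0.09 [319.69963268 244.74987108]
```

```bash
python3 - <<'E'
from h import *
r=horiz(60,"up")
for z in(.15,.08,.04,.02):go(at((.529,.289,z),r,TAIL),r)
E
```

```text
d [-1.2 -0.3  2.1] r [ 0.1 -0.1 -0.4] |d| 2
d [-71.2   0.1   2. ] r [ 0.1 -0.1 -0.4] |d| 71
d [-111.2    0.3    1.9] r [ 0.1 -0.1 -0.4] |d| 111
d [-131.2    0.5    1.9] r [ 0.1 -0.1 -0.4] |d| 131
```

Request:
move_arm(plan=[{"dx": -20, "dy": 0, "dz": 2, "rx": 0.1, "ry": -0.1, "rz": -0.4, "hand": -1}, {"dx": -45, "dy": 0, "dz": 2, "rx": 0.1, "ry": -0.1, "rz": -0.4, "hand": -1}, {"dx": -65, "dy": 0, "dz": 2, "rx": 0.1, "ry": -0.1, "rz": -0.4, "hand": -1}, {"dx": -70, "dy": 0, "dz": 2, "rx": 0.1, "ry": -0.1, "rz": -0.4, "hand": -1}, {"dx": -75, "dy": 0, "dz": 2, "rx": 0.1, "ry": -0.1, "rz": -0.4, "hand": -1}, {"dx": -80, "dy": 0.2, "dz": 2, "rx": 0.1, "ry": -0.1, "rz": -0.4, "hand": -1}, {"dx": -85, "dy": 0.3, "dz": 2, "rx": 0.1, "ry": -0.1, "rz": -0.4, "hand": -1}, {"dx": -85, "dy": 0.3, "dz": 2, "rx": 0.1, "ry": -0.1, "rz": -0.4, "hand": -1}, {"dx": -85, "dy": 0.3, "dz": 2, "rx": 0.1, "ry": -0.1, "rz": -0.4, "hand": -1}])

```text
t: 16.2
tcp_pos: [0.5365, 0.3037, 0.1663]
eef_rot: [-1.583, -0.916, -1.583]
force: [0.7, -0.2, -1.6]
finger_gap: 0.0125
finger_force: 59.5
```

```bash
python3 c.py 8; python3 - <<'E'
from h import *
r=horiz(60,"up");go(at((.529,.289,.02),r,TAIL),r)
E
```

```text
16.2 [0.53647542 0.30374098 0.16627417] [ -0.66139951  49.68183462 131.44713517 119.25529484  90.54503942
 -91.02334739] [ 0.66607931 -0.23776446 -1.57591226]
tail [0.5286963  0.29008999 0.06627605] tip [0.52859189 0.29017724 0.266276  ]
tail px [201.5525258  201.70644206] [318.41250957 276.06152902] tip px [166.69249415 188.47515052] [320.14475719 207.93906936]
d [-46.4   0.9  -0.8] r [-0.1  0.   0.1] |d| 46
```

View pics/c8.png

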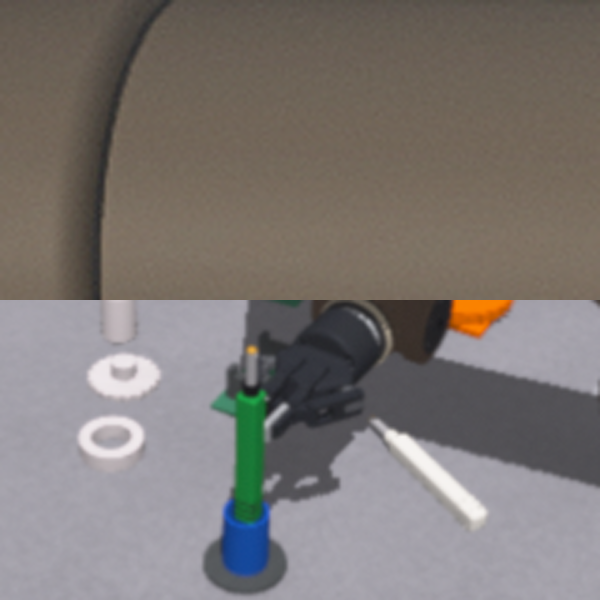

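The side view shows the tail inside the cup's mouth with no contact force. I'll go on down.

Request:
move_arm(plan=[{"dx": -6, "dy": 0.3, "dz": -0.8, "rx": 0, "ry": 0, "rz": 0, "hand": -1}, {"dx": -13, "dy": 0.5, "dz": -0.8, "rx": 0, "ry": 0, "rz": 0, "hand": -1}, {"dx": -20, "dy": 0.9, "dz": -0.8, "rx": 0, "ry": 0, "rz": 0, "hand": -1}, {"dx": -25, "dy": 0.9, "dz": -0.8, "rx": 0, "ry": 0, "rz": 0, "hand": -1}, {"dx": -25, "dy": 0.9, "dz": -0.8, "rx": 0, "ry": 0, "rz": 0, "hand": -1}])

```text
t: 16.72
tcp_pos: [0.5368, 0.3026, 0.1394]
eef_rot: [-1.584, -0.915, -1.581]
force: [-0.1, 0.1, -1.8]
finger_gap: 0.0124
finger_force: 59.5
```

Request:
move_arm(plan=[{"dx": -6, "dy": 0, "dz": 0, "rx": 0, "ry": 0, "rz": 0, "hand": -1}, {"dx": -12, "dy": 0, "dz": 0, "rx": 0, "ry": 0, "rz": 0, "hand": -1}, {"dx": -18, "dy": 0, "dz": 0, "rx": 0, "ry": 0, "rz": 0, "hand": -1}, {"dx": -21, "dy": 0, "dz": 0, "rx": 0, "ry": 0, "rz": 0, "hand": -1}, {"dx": -21, "dy": 0, "dz": 0, "rx": 0, "ry": 0, "rz": 0, "hand": -1}])

```text
t: 17.13
tcp_pos: [0.5368, 0.3026, 0.119]
eef_rot: [-1.584, -0.915, -1.582]
force: [-0.1, -0.1, -1.0]
finger_gap: 0.0124
finger_force: 59.5
```

```bash
python3 c.py 9
```

```text
17.1333 [0.53677335 0.30263951 0.11895434] [ -0.82159321  56.31630764 130.54790832 118.92662205  93.27333707
 -95.97710783] [-0.09376682 -0.14497344 -1.04379745]
tail [0.52885061 0.28896655 0.01897049] tip [0.52903557 0.28909653 0.21897036]
tail px [208.05113692 203.94576741] [318.01682762 289.95911089] tip px [177.21244856 192.05034776] [319.53547352 225.02274575]
```

Tail estimated at 0.019; the floor should be met near 0.0135.

Request:
move_arm(plan=[{"dx": -1.5, "dy": 0, "dz": 0, "rx": 0, "ry": 0, "rz": 0, "hand": -1}, {"dx": -3, "dy": 0, "dz": 0, "rx": 0, "ry": 0, "rz": 0, "hand": -1}, {"dx": -4, "dy": 0, "dz": 0, "rx": 0, "ry": 0, "rz": 0, "hand": -1}, {"dx": -4, "dy": 0, "dz": 0, "rx": 0, "ry": 0, "rz": 0, "hand": -1}])

```text
t: 17.57
tcp_pos: [0.5368, 0.3026, 0.1158]
eef_rot: [-1.583, -0.916, -1.582]
force: [-0.0, 0.8, -0.9]
finger_gap: 0.0125
finger_force: 59.5
```

Request:
move_arm(plan=[{"dx": -0.5, "dy": 0, "dz": 0, "rx": 0, "ry": 0, "rz": 0, "hand": -1}, {"dx": -1, "dy": 0, "dz": 0, "rx": 0, "ry": 0, "rz": 0, "hand": -1}, {"dx": -1, "dy": 0, "dz": 0, "rx": 0, "ry": 0, "rz": 0, "hand": -1}])

```text
t: 17.82
tcp_pos: [0.5368, 0.3026, 0.1148]
eef_rot: [-1.583, -0.916, -1.582]
force: [0.3, 0.8, -1.7]
finger_gap: 0.0129
finger_force: 59.5
```

Request:
move_arm(plan=[{"dx": -0.5, "dy": 0, "dz": 0, "rx": 0, "ry": 0, "rz": 0, "hand": -1}, {"dx": -1, "dy": 0, "dz": 0, "rx": 0, "ry": 0, "rz": 0, "hand": -1}, {"dx": -1, "dy": 0, "dz": 0, "rx": 0, "ry": 0, "rz": 0, "hand": -1}])

```text
t: 18.07
tcp_pos: [0.5368, 0.3026, 0.1138]
eef_rot: [-1.583, -0.916, -1.582]
force: [-0.3, 0.2, -1.4]
finger_gap: 0.0127
finger_force: 59.5
```

Request:
move_arm(plan=[{"dx": -0.4, "dy": 0, "dz": 0, "rx": 0, "ry": 0, "rz": 0, "hand": -1}, {"dx": -0.8, "dy": 0, "dz": 0, "rx": 0, "ry": 0, "rz": 0, "hand": -1}, {"dx": -0.8, "dy": 0, "dz": 0, "rx": 0, "ry": 0, "rz": 0, "hand": -1}])

```text
t: 18.32
tcp_pos: [0.5368, 0.3026, 0.1132]
eef_rot: [-1.582, -0.916, -1.583]
force: [0.4, 0.4, -0.2]
finger_gap: 0.0121
finger_force: 59.6
```

Request:
move_arm(plan=[{"dx": -0.4, "dy": 0, "dz": 0, "rx": 0, "ry": 0, "rz": 0, "hand": -1}, {"dx": -0.6, "dy": 0, "dz": 0, "rx": 0, "ry": 0, "rz": 0, "hand": -1}, {"dx": -0.6, "dy": 0, "dz": 0, "rx": 0, "ry": 0, "rz": 0, "hand": -1}])

```text
t: 18.57
tcp_pos: [0.5368, 0.3026, 0.1131]
eef_rot: [-1.581, -0.915, -1.584]
force: [-0.6, -1.5, 5.9]
finger_gap: 0.0124
finger_force: 59.7
```

The tail is on the floor, at about 6 N. I'll open the fingers.

Request:
move_arm(plan=[{"dx": 0, "dy": 0, "dz": 0, "rx": 0, "ry": 0, "rz": 0, "hand": -0.5}, {"dx": 0, "dy": 0, "dz": 0, "rx": 0, "ry": 0, "rz": 0, "hand": -0.3}, {"dx": 0, "dy": 0, "dz": 0, "rx": 0, "ry": 0, "rz": 0, "hand": -0.2}, {"dx": 0, "dy": 0, "dz": 0, "rx": 0, "ry": 0, "rz": 0, "hand": 0}, {"dx": 0, "dy": 0, "dz": 0, "rx": 0, "ry": 0, "rz": 0, "hand": 0.4}, {"dx": 0, "dy": 0, "dz": 0, "rx": 0, "ry": 0, "rz": 0, "hand": 0.7}, {"dx": 0, "dy": 0, "dz": 0, "rx": 0, "ry": 0, "rz": 0, "hand": 1}, {"dx": 0, "dy": 0, "dz": 0, "rx": 0, "ry": 0, "rz": 0, "hand": 1}, {"dx": 0, "dy": 0, "dz": 0, "rx": 0, "ry": 0, "rz": 0, "hand": 1}, {"dx": 0, "dy": 0, "dz": 0, "rx": 0, "ry": 0, "rz": 0, "hand": 1}])

```text
t: 19.4
tcp_pos: [0.5368, 0.3026, 0.1124]
eef_rot: [-1.583, -0.916, -1.582]
force: [-0.2, -0.4, 0.5]
finger_gap: 0.0851
finger_force: 0.0
```

Request:
move_arm(plan=[{"dx": 0, "dy": 0, "dz": -5, "rx": 0, "ry": 0, "rz": 0, "hand": 1}, {"dx": 0, "dy": 0, "dz": -15, "rx": 0, "ry": 0, "rz": 0, "hand": 1}, {"dx": 0, "dy": 0, "dz": -30, "rx": 0, "ry": 0, "rz": 0, "hand": 1}, {"dx": 0, "dy": 0, "dz": -50, "rx": 0, "ry": 0, "rz": 0, "hand": 1}, {"dx": 0, "dy": 0, "dz": -75, "rx": 0, "ry": 0, "rz": 0, "hand": 1}, {"dx": 0, "dy": 0, "dz": -85, "rx": 0, "ry": 0, "rz": 0, "hand": 1}, {"dx": 0, "dy": 0, "dz": -85, "rx": 0, "ry": 0, "rz": 0, "hand": 1}])

```text
t: 19.98
tcp_pos: [0.4941, 0.2266, 0.1124]
eef_rot: [-1.586, -0.912, -1.583]
force: [-0.5, 0.3, -0.3]
finger_gap: 0.0848
finger_force: 0.0
```

```bash
python3 - <<'E'
from h import *
s=log();print(s["tcp_pos"],s["force"],np.degrees(s["qpos"]))
b=grab_frame("side");cv2.imwrite("pics/10.png",b[100:380,180:560])
E
```

```text
[0.49414027 0.22659575 0.11243074] [-0.53540728  0.26205521 -0.34412419] [ -13.20913051   59.48747361  136.94124101  106.26092433   94.68305143
 -105.66840023]
```

View pics/10.png

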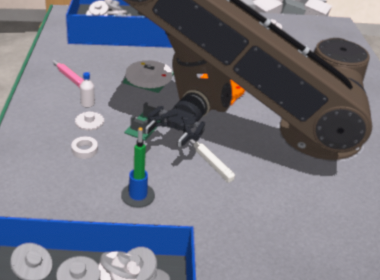

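The probe stands upright in the cup, at (139,150) in the crop, with its tip up. The hand is clear, and the bottle and both loose castings are where they were.

```bash
python3 -c "
from bench import sign_off; print(sign_off())"
```

```text
the job is handed in; nothing more can be done
None
```

The job is handed in at about 20 s: the probe touched red and then yellow for a little over half a second each at 6–8 N, and now stands tail-down in the blue cup with its tip up and the hand clear.

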